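Put the office stamps back on their own ink pads

ROBOT

A 6-joint arm with a two-finger parallel gripper is mounted at the origin on the work surface. World frame = base frame: x ahead of the robot, y to its left, z up, the work surface at z = 0. Lengths are in m, angles in rad, forces in N, time in s.
With the tool pointing down it reaches from about 0.275 to 0.875 m from the base axis. Payload 12.5 kg.
Tool frame: the origin (TCP) lies midway between the tips of the shut fingers; the grasp point (between the pads) lies 19 mm behind it; z points along the fingers, y is the direction in which the jaws open and shut (so a half turn about z gives the same grasp; the last joint's range is limited). The gripper opens to 85 mm and grips with 20 to 120 N. Pads are 22 mm wide; open, the fingers measure 114 mm over their backs; the gripper's body (76 mm by 85 mm) begins 54 mm behind the grasp point. The pads swing forward as they close: fully open they stand 13 mm farther back than shut.
Start: joints at [1.06, 0.351, 1.652, -0, 1.139, -0.085], TCP at [0.227, 0.501, 0.211] pointing down, gripper open.
Joint ranges: [-2.75, 2.75], [-0.79, 2.1], [0.01, 2.65], [-1.57, 4.71], [0.07, 3.14], [-2.87, 2.87]. Speed limits (rad/s): [2.22, 2.22, 2.79, 3.14, 3.14, 3.14].

INTERFACE

Orientations are given as a unit quaternion [w, x, y, z].
In Python, from station import bot gives the robot as it stands. Calls block until the motion is done:
- bot.move_to(position, orientation): joint-space move of the TCP to a pose.
- bot.line_to(position, frame=None, feed=0.15): straight line of the TCP; frame=None keeps the orientation; feed is the mean speed in m/s.
- bot.movej(angles): joint-space move.
- bot.open() and bot.grab(): open the fingers fully, or close them until they stop; the grip force is fixed at half the most.
- bot.hold(seconds).
- bot.inverse_kinematics(position, orientation): joint angles nearest the present ones, or None.
- bot.observe(): the state.
- bot.capture(name): name is "scene" or "top" or "wrist"; returns a dict with "img" (420x560x3 uint8, red, green, blue), "fov_y" (degrees; the focal length in pixels is half the picture's height over the tangent of half this angle, whatever the lens; pixels are square), "cx", "cy" (the principal point, pixels), "k1" (the pictures are not rectified: a ray, as slopes to the right and down, at radius r is drawn at 1 + k1 r^2 times it, then the intrinsics apply), "pose" (4x4, takes a point from camera to world coordinates); the wrist camera has in their place "T_tool_cam" (4x4, takes a point from camera to tool coordinates, whose origin is the TCP and whose axes are the flange's). Camera axes: x right, y down, z forward; pixel columns grow to the right and rows downward; lengths in m; the calibration is good to about 2 mm. A picture is of the moment at which its call begins: read the wrist's pose just before it. There is no depth.
A pose or a line that the arm cannot do raises bot.IKError and nothing moves.
- bot.finish_job(): hands the job in, once; it reports no verdict.
Trained networks look in the newest picture that a camera, given by its name, has taken for a name from the list of things; names that differ only in an ending like _2 or _b are one class to them, and where a whole thing is asked for, a point or a joint stands for the part that bears it (a point fixed in the world has none). Each returns a list of dicts, best first, with "confidence" (0 to 1); they miss things now and then, are a little off and sometimes report something else, mostly with a low value. They report only what shows in the picture. A call takes as long as a camera call. They do not tell look-alikes from the thing itself.
- bot.outline_of(camera, thing): "region" (420x560 bool, what is visible of it) and "location" ([column, row] in pixels, amid what is visible of it).
- bot.spot_point(camera, thing): "location" ([column, row] in pixels: a listed point, or the origin of a listed thing).
The state is a dict: "time_s": time; "qpos": joint angles; "qvel": joint speeds; "joint_efforts": joint torques, N m; "ee_pos": TCP position; "orientation": TCP orientation; "contact_force": force on the tool from outside, world axes, zero at the start; "wrist_torque": the same for the moment, N m; "gripper_width": finger opening in m.
Only numpy, scipy, OpenCV 4.12 (cv2) and the standard library are available. Lean on these libraries where they do the work, as an engineer would, in place of code of your own. Each camera call takes 0.05 s, during which the arm holds its last target. There are 200 camera calls.

TASK

Each of the three hand stamps has been left on the wrong ink pad. Put every stamp back upright on the middle of the pad that has the shape of its foot (round on round, square on square, long on long, the long one lying lengthwise along its pad). The stamps are inky, so never stand or drop one on the desk: park one on the empty cork rest on the way, and leave the stapler, mouse and pen cup alone.

Things in the scene. Friction and masses are not known exactly. Their poses are not given: they have to be found in the camera images.
- stamp_round_mid (a point): hand stamp with a round foot, 54 mm in diameter. It is 90 mm high in all: a light wood foot 23 mm high (the lowest 3 mm black rubber), then a round, upright dark wood handle on the foot's centre, a thin neck and then 26 mm in diameter from 40 to 82 mm above the underside. About 0.09 kg. The point is its centre, on the handle's axis 45 mm above its underside (37 mm below the round grip's upper end); z up along the handle.
- stamp_square_mid (a point): hand stamp with a square foot, 52 x 52 mm. It is 90 mm high in all: a light wood foot 23 mm high (the lowest 3 mm black rubber), then a round, upright dark wood handle on the foot's centre, a thin neck and then 26 mm in diameter from 40 to 82 mm above the underside. About 0.09 kg. The point is its centre, on the handle's axis 45 mm above its underside (37 mm below the round grip's upper end); z up along the handle; x and y along the foot's sides.
- stamp_long_mid (a point): hand stamp with a long foot, 80 x 28 mm. It is 90 mm high in all: a light wood foot 23 mm high (the lowest 3 mm black rubber), then a round, upright dark wood handle on the foot's centre, a thin neck and then 26 mm in diameter from 40 to 82 mm above the underside. About 0.09 kg. The point is its centre, on the handle's axis 45 mm above its underside (37 mm below the round grip's upper end); z up along the handle; x along the foot's length.
- pad_round_top (a point): round ink pad, 100 mm in diameter: black inked face in an open steel tin. Fixed to the desk, 14 mm high, flat top that a stamp stands on. The point is the centre of its top; z up.
- pad_square_top (a point): square ink pad, 92 x 92 mm: black inked face in an open steel tin. Fixed to the desk, 14 mm high, flat top that a stamp stands on. The point is the centre of its top; z up, x and y along its sides.
- pad_long_top (a point): long ink pad, 130 x 70 mm: black inked face in an open steel tin. Fixed to the desk, 14 mm high, flat top that a stamp stands on. The point is the centre of its top; z up, x along its length.
- rest_top (a point): square slab of cork, 100 x 100 mm, empty at the start: the rest on which one stamp can be parked. Fixed to the desk, 14 mm high, flat top that a stamp stands on. The point is the centre of its top; z up.
- stapler: bystander: black stapler, 36 x 135 x 48 mm, loose, its length along its y; origin at the centre of its underside
- mouse: bystander: grey computer mouse, 105 x 60 x 33 mm, loose on a thin black mouse mat; origin at the centre of its underside
- pen_cup: bystander: grey round pen cup, 76 mm in diameter and 98 mm high, with pens rising to about 150 mm, loose; origin at the centre of its underside
Not all that is in view belongs to the job. There is more than one size of the part that bears rest_top; the job needs the larger. What is shaped like the part that bears stamp_long_mid but yellow is not meant.

How it is judged:
By the outcome, as a careful person would: the job done as asked, in the order asked, and still so for the second after the job is handed in, with the robot touching nothing.
It also fails if it takes over 91 s, if anything falls off the work surface, if the arm or the gripper's body presses on something with over 40 N, if the wrist force passes 120 N, or if a joint passes its speed limit or range.

## Working session

There is one attempt and no reset: what is moved stays moved. The work goes in short steps, each a Python script; the robot and the scene stay as the last script left them, time stands still between calls to the robot, and variables do not carry over. Pictures are saved under pics/ and viewed, about 12 in all and at most 16, crops included, and the job is handed in when it is done.

```bash
mkdir -p pics; ls
cat > h.py <<'E'
import numpy as np, cv2
from station import bot
def cap(n, fn=None):
    s=bot.observe(); c=bot.capture(n)
    if fn: cv2.imwrite('pics/'+fn, c['img'][:,:,::-1])
    if 'pose' in c: P=np.array(c['pose'])
    else:
        from scipy.spatial.transform import Rotation as R
        q=s['orientation']; T=np.eye(4); T[:3,:3]=R.from_quat([q[1],q[2],q[3],q[0]]).as_matrix(); T[:3,3]=s['ee_pos']
        P=T@np.array(c['T_tool_cam'])
    c['P']=P; return c
def world(c,uv,z):
    f=210/np.tan(np.radians(c['fov_y'])/2)
    d=np.array([(uv[0]-c['cx'])/f,(uv[1]-c['cy'])/f]); u=d.copy()
    for _ in range(20): u=d/(1+c['k1']*(u@u))
    r=c['P'][:3,:3]@np.array([u[0],u[1],1]); o=c['P'][:3,3]
    return o+r*(z-o[2])/r[2]
def pix(c,p):
    f=210/np.tan(np.radians(c['fov_y'])/2)
    q=np.linalg.inv(c['P'])@np.append(p,1); u=q[:2]/q[2]
    return u*(1+c['k1']*(u@u))*f+[c['cx'],c['cy']]
E
python3 - <<'E'
from h import *
for n in ['top','scene']:
    c=cap(n,n+'0.png'); print(n,c['P'][:3,3].round(3),c['P'][:3,2].round(2),c['fov_y'],c['k1'])
    for t,z in [('stamp_round_mid',.059),('stamp_square_mid',.059),('stamp_long_mid',.059),('pad_round_top',.014),('pad_square_top',.014),('pad_long_top',.014),('rest_top',.014),('stapler',0),('mouse',0),('pen_cup',0)]:
        for r in bot.spot_point(n,t): print(t,np.round(r['location']),round(r['confidence'],2),world(c,r['location'],z).round(3))
E
```

```text
pics
top [0.45  0.112 1.235] [ 0.14 -0.01 -0.99] 54.148049694593794 -0.09580234804592859
stamp_round_mid [346. 251.] 0.81 [ 0.492 -0.076  0.059]
stamp_square_mid [297. 230.] 0.67 [0.554 0.064 0.059]
stamp_long_mid [214. 230.] 0.81 [0.553 0.301 0.059]
stamp_long_mid [234. 276.] 0.6 [0.423 0.242 0.059]
pad_round_top [218. 231.] 0.62 [0.556 0.297 0.014]
pad_square_top [348. 252.] 0.95 [ 0.49  -0.09   0.014]
pad_long_top [291. 235.] 0.81 [0.543 0.081 0.014]
pad_long_top [218. 232.] 0.21 [0.551 0.298 0.014]
rest_top [409. 253.] 0.82 [ 0.486 -0.273  0.014]
rest_top [427. 207.] 0.58 [ 0.625 -0.335  0.014]
stapler [361. 171.] 0.96 [ 0.742 -0.138  0.   ]
mouse [277. 165.] 0.97 [0.76  0.121 0.   ]
pen_cup [154. 228.] 0.65 [0.565 0.494 0.   ]
scene [ 1.523 -0.121  0.69 ] [-0.8   0.2  -0.56] 51.12684513862228 0.03274048105613943
stamp_round_mid [202. 197.] 0.71 [ 0.499 -0.076  0.059]
stamp_square_mid [259. 200.] 0.94 [0.553 0.068 0.059]
stamp_square_mid [340. 199.] 0.55 [0.603 0.28  0.059]
stamp_long_mid [345. 191.] 0.86 [0.568 0.308 0.059]
stamp_long_mid [311. 176.] 0.61 [0.465 0.242 0.059]
pad_round_top [337. 200.] 0.65 [0.542 0.297 0.014]
pad_round_top [262. 214.] 0.26 [0.554 0.075 0.014]
pad_square_top [202. 207.] 0.84 [ 0.481 -0.08   0.014]
pad_long_top [264. 212.] 0.86 [0.549 0.081 0.014]
rest_top [134. 215.] 0.66 [ 0.474 -0.261  0.014]
rest_top [102. 254.] 0.66 [ 0.625 -0.333  0.014]
stapler [190. 276.] 0.71 [ 0.739 -0.135  0.   ]
mouse [300. 270.] 0.66 [0.783 0.117 0.   ]
pen_cup [403. 198.] 0.94 [0.555 0.498 0.   ]
pen_cup [342. 190.] 0.3 [0.472 0.34  0.   ]
```

Run:
```python
import cv2
i=cv2.imread('pics/top0.png')[130:330,110:470]; cv2.imwrite('pics/topc.png',cv2.resize(i,(792,440),interpolation=3))
```

```text
(no output)
```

View pics/topc.png

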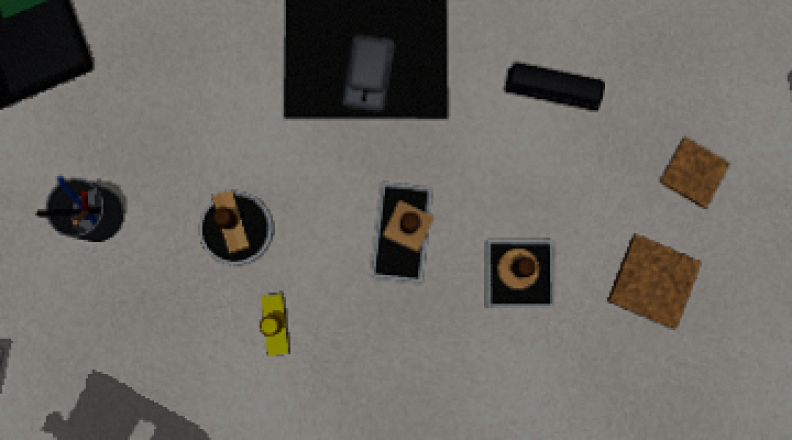

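View pics/scene0.png

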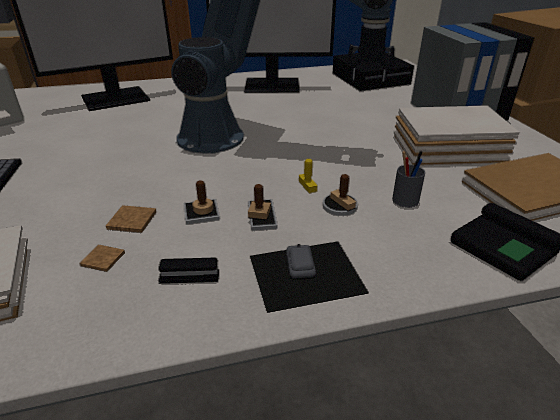

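The long stamp (214,230) is on the round pad, the square stamp (297,230) on the long pad and the round stamp (346,251) on the square pad.

- **Cork:** the slab at (409,253) is clearly larger than the one at (427,207), so it is the rest.
- **Long stamp:** the one at (234,276) is yellow, so it is the decoy.

The order is round→rest, square→square pad, long→long pad, round→round pad. Next I'll take close wrist views.

```bash
cat >> h.py <<'E'
from scipy.spatial.transform import Rotation as R
def quat(yaw):  # tool down; tool x at angle yaw in the world
    q=(R.from_euler('z',yaw)*R.from_euler('x',np.pi)).as_quat(); return np.array([q[3],q[0],q[1],q[2]])
def look(xy,yaw,name,z=.27,zt=.03):
    """aim wrist camera axis at xy,zt"""
    global Ttc
    Ttc=np.load('ttc.npy'); Rm=(R.from_euler('z',yaw)*R.from_euler('x',np.pi)).as_matrix()
    cam=Rm@Ttc[:3,3]+[0,0,z]; ax=Rm@Ttc[:3,2]
    hit=cam+ax*(zt-cam[2])/ax[2]
    bot.move_to([xy[0]-hit[0],xy[1]-hit[1],z],quat(yaw)); return cap('wrist',name)
E
python3 - <<'E'
from h import *
c=bot.capture('wrist'); np.save('ttc.npy',c['T_tool_cam']); s=bot.observe()
print(np.array(c['T_tool_cam']).round(3),c['fov_y'],c['k1'],c['cx'],c['cy'],s['orientation'],s['time_s'])
q=s['orientation'];print(R.from_quat([q[1],q[2],q[3],q[0]]).as_matrix().round(2))
for xy,y in [((.555,.3),.5),((.545,.08),.15),((.487,-.08),-.15),((.48,-.267),-.5)]:
  for dy in (0,1.57,3.14,-1.57):
    j=bot.inverse_kinematics([*xy,.27],quat(y+dy)); print(xy,round(y+dy,2),None if j is None else np.round(j,2))
E
```

```text
[[-0.    -0.962 -0.274  0.07 ]
 [ 1.    -0.     0.     0.001]
 [-0.    -0.274  0.962 -0.164]
 [ 0.     0.     0.     1.   ]] 67.98980641089801 -0.07185158152682897 287.4047642833881 204.22139245395022 [-9.58917867e-06  2.11300739e-01  9.77421095e-01 -4.39860379e-06] 1.15
[[-0.91  0.41 -0.  ]
 [ 0.41  0.91 -0.  ]
 [ 0.   -0.   -1.  ]]
(0.555, 0.3) 0.5 [ 0.42  0.45  1.35 -0.    1.34  1.49]
(0.555, 0.3) 2.07 [ 0.42  0.45  1.35  0.    1.34 -0.08]
(0.555, 0.3) 3.64 [ 0.42  0.45  1.35  0.    1.34 -1.65]
(0.555, 0.3) -1.07 None
(0.545, 0.08) 0.15 [ 0.06  0.3   1.58 -0.    1.27  1.48]
(0.545, 0.08) 1.72 [ 0.06  0.3   1.58  0.    1.27 -0.09]
(0.545, 0.08) 3.29 [ 0.06  0.3   1.58  0.    1.27 -1.66]
(0.545, 0.08) -1.42 None
(0.487, -0.08) -0.15 [-0.26  0.19  1.72 -0.    1.24  1.46]
(0.487, -0.08) 1.42 [-0.26  0.19  1.72  0.    1.24 -0.11]
(0.487, -0.08) 2.99 [-0.26  0.19  1.72  0.    1.24 -1.68]
(0.487, -0.08) -1.72 None
(0.48, -0.267) -0.5 [-0.59  0.29  1.58 -0.    1.27  1.48]
(0.48, -0.267) 1.07 [-0.59  0.29  1.58  0.    1.27 -0.09]
(0.48, -0.267) 2.64 [-0.59  0.29  1.58  0.    1.27 -1.66]
(0.48, -0.267) -2.07 None
```

Run:
```python
from h import *
L={'A_round':(.553,.3),'B_long':(.545,.08),'C_square':(.487,-.083),'D_rest':(.48,-.267)}
P=[('stamp_round_mid',.059),('stamp_square_mid',.059),('stamp_long_mid',.059),('pad_round_top',.014),('pad_square_top',.014),('pad_long_top',.014),('rest_top',.014)]
ims=[]
import pickle; D={}
for k,xy in L.items():
    c=look(xy,1.57,k+'.png'); ims.append(c['img'][:,:,::-1]); D[k]=c
    for t,z in P:
        for r in bot.spot_point('wrist',t):
            if r['confidence']>.4: print(k,t,np.round(r['location']),round(r['confidence'],2),world(c,r['location'],z).round(4))
pickle.dump(D,open('D.pkl','wb'))
print(bot.observe()['time_s'])
m=np.vstack([np.hstack(ims[:2]),np.hstack(ims[2:])]); cv2.imwrite('pics/mos.png',cv2.resize(m,(800,600),interpolation=cv2.INTER_AREA))
```

```text
A_round stamp_square_mid [289. 358.] 0.63 [0.553 0.07  0.059]
A_round stamp_long_mid [193. 248.] 0.7 [0.4269 0.2488 0.059 ]
A_round stamp_long_mid [292. 204.] 0.62 [0.5564 0.309  0.059 ]
A_round pad_round_top [289. 200.] 0.94 [0.5523 0.3033 0.014 ]
A_round pad_long_top [284. 336.] 0.78 [0.5445 0.0743 0.014 ]
B_long stamp_round_mid [249. 318.] 0.79 [ 0.4896 -0.079   0.059 ]
B_long stamp_square_mid [296. 221.] 0.71 [0.5556 0.0665 0.059 ]
B_long stamp_long_mid [183.  69.] 0.88 [0.4253 0.2495 0.059 ]
B_long stamp_long_mid [297.  10.] 0.73 [0.5551 0.3095 0.059 ]
B_long pad_round_top [293.  26.] 0.75 [0.551  0.3056 0.014 ]
B_long pad_square_top [253. 300.] 0.94 [ 0.4909 -0.0787  0.014 ]
B_long pad_square_top [445. 174.] 0.52 [0.7638 0.1202 0.014 ]
B_long pad_long_top [290. 203.] 0.83 [0.5475 0.0782 0.014 ]
C_square stamp_round_mid [296. 207.] 0.69 [ 0.4974 -0.0774  0.059 ]
C_square stamp_square_mid [343.  84.] 0.75 [0.5495 0.069  0.059 ]
C_square pad_long_top [332.  80.] 0.8 [0.5428 0.0778 0.014 ]
C_square rest_top [284. 318.] 0.68 [ 0.4798 -0.275   0.014 ]
C_square rest_top [373. 347.] 0.67 [ 0.6279 -0.3341  0.014 ]
D_rest stamp_round_mid [302.  49.] 0.89 [ 0.4947 -0.0776  0.059 ]
D_rest pad_square_top [293.  58.] 0.71 [ 0.4863 -0.0798  0.014 ]
D_rest rest_top [389. 243.] 0.76 [ 0.6282 -0.3303  0.014 ]
D_rest rest_top [286. 206.] 0.68 [ 0.4771 -0.2728  0.014 ]
D_rest rest_top [480. 110.] 0.42 [ 0.7363 -0.14    0.014 ]
6.4917
```

View pics/mos.png

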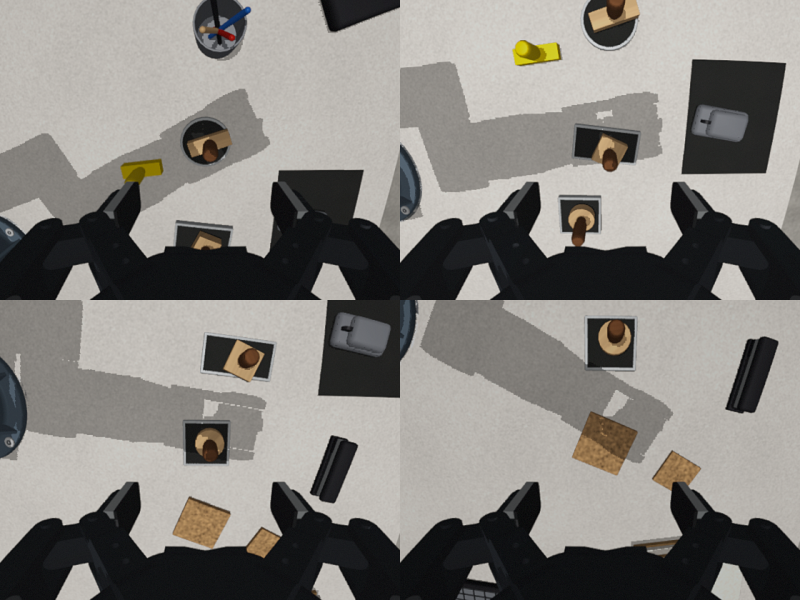

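```bash
cat >> h.py <<'E'
def ortho(c,xy,z,half=.09,res=2000):
    n=int(2*half*res); g=(np.arange(n)+.5)/res-half
    X,Y=np.meshgrid(xy[0]+g,xy[1]+g)   # col=x,row=y
    p=np.stack([X,Y,np.full_like(X,z),np.ones_like(X)],-1)@np.linalg.inv(c['P']).T
    u=p[...,:2]/p[...,2:3]; f=210/np.tan(np.radians(c['fov_y'])/2)
    u=u*(1+c['k1']*(u**2).sum(-1,keepdims=True))*f+[c['cx'],c['cy']]
    u=u.astype(np.float32); return cv2.remap(c['img'],u[...,0],u[...,1],cv2.INTER_LINEAR)
def rect(mask,xy,half=.09,res=2000):
    m=cv2.morphologyEx(mask.astype(np.uint8),cv2.MORPH_OPEN,np.ones((7,7)))
    k=cv2.findContours(m,0,2)[0]
    k=np.vstack([a for a in k if cv2.contourArea(a)>1500])
    (cx,cy),(w,h),a=cv2.minAreaRect(k); (ex,ey),er=cv2.minEnclosingCircle(k)
    W=lambda a,b:(round(a/res-half+xy[0],4),round(b/res-half+xy[1],4))
    if w<h: w,h,a=h,w,a-90
    return k,dict(c=W(cx,cy),long=round(w/res,4),short=round(h/res,4),deg=round(a,1),circ=(W(ex,ey),round(er*2/res,4)))
def wood(o): 
    h=cv2.cvtColor(o,cv2.COLOR_RGB2HSV); return (h[...,0]<25)&(h[...,1]>70)&(h[...,2]>120)
def black(o): return o.max(-1)<50
E
python3 - <<'E'
from h import *
import pickle; D=pickle.load(open('D.pkl','rb'))
ims=[]
for k,xy in {'A_round':(.553,.3),'B_long':(.545,.08),'C_square':(.487,-.083)}.items():
    for z,fn in ((.037,wood),(.014,black)):
        o=ortho(D[k],xy,z); m=fn(o); kk,d=rect(m,xy); print(k,z,d); v=o[:,:,::-1].copy(); cv2.drawContours(v,[cv2.boxPoints(cv2.minAreaRect(kk)).astype(int)],-1,(0,255,0),1); ims.append(v)
        v[::5,::5][m[::5,::5]]=(0,0,255)
xy=(.48,-.27);o=ortho(D['D_rest'],xy,.014); h=cv2.cvtColor(o,cv2.COLOR_RGB2HSV); m=(h[...,1]>80)&(h[...,0]<25)
n=cv2.connectedComponents(m.astype(np.uint8))[1]; m=n==n[180,180]; print(rect(m,xy)[1])
cv2.imwrite('pics/o.png',cv2.resize(np.vstack([np.hstack(ims[::2]),np.hstack(ims[1::2])]),(800,533)))
E
```

```text
A_round 0.037 {'c': (0.558, 0.3069), 'long': 0.0795, 'short': 0.0283, 'deg': 18.4, 'circ': ((0.558, 0.3065), 0.0818)}
A_round 0.014 {'c': (0.5474, 0.3024), 'long': 0.0879, 'short': 0.0834, 'deg': -76.1, 'circ': ((0.55, 0.3027), 0.0889)}
B_long 0.037 {'c': (0.5512, 0.0695), 'long': 0.0523, 'short': 0.052, 'deg': 66.0, 'circ': ((0.5505, 0.0697), 0.0688)}
B_long 0.014 {'c': (0.5441, 0.0776), 'long': 0.1189, 'short': 0.0586, 'deg': -6.8, 'circ': ((0.5439, 0.0777), 0.1309)}
C_square 0.037 {'c': (0.4939, -0.0708), 'long': 0.0526, 'short': 0.0391, 'deg': -8.4, 'circ': ((0.4935, -0.0765), 0.0541)}
C_square 0.014 {'c': (0.4874, -0.0827), 'long': 0.0808, 'short': 0.0799, 'deg': -0.7, 'circ': ((0.4873, -0.0823), 0.1118)}
{'c': (0.476, -0.2677), 'long': 0.0999, 'short': 0.0993, 'deg': 66.7, 'circ': ((0.4758, -0.2678), 0.1375)}
```

View pics/o.png

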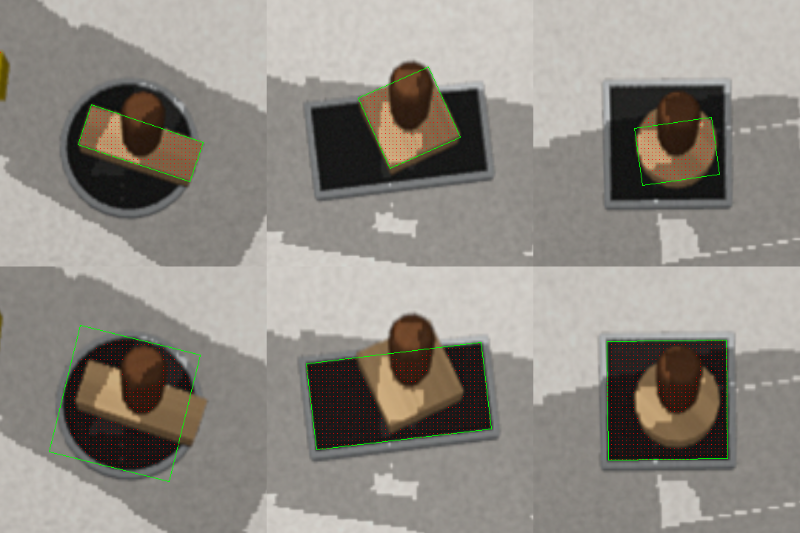

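Fitted sizes match the given ones (foot 79.5x28, 52x52, 54 round; rest 100x100), and the rest is the 100 mm slab. Next is round → rest.

```bash
cat >> h.py <<'E'
ZG=.054; ZT=.19
def pick(xy,yaw):
    q=quat(np.radians(yaw)); bot.move_to([*xy,ZT],q); bot.line_to([*xy,ZG],feed=.12); bot.grab()
    s=bot.observe(); print('grab w',round(s['gripper_width'],4),np.round(s['contact_force'],1)); bot.line_to([*xy,ZT],feed=.15)
def place(xy,yaw):
    q=quat(np.radians(yaw)); bot.move_to([*xy,ZT],q); bot.line_to([*xy,.08],feed=.15); bot.line_to([*xy,ZG+.001],feed=.04); bot.hold(.2)
    s=bot.observe(); print('down w',round(s['gripper_width'],4),np.round(s['contact_force'],1),np.round(s['ee_pos'],4)); bot.open(); bot.hold(.2); bot.line_to([*xy,ZT],feed=.15)
    print('t',bot.observe()['time_s'])
E
python3 - <<'E'
from h import *
pick((.4935,-.0765),90); place((.476,-.2678),90)
c=look((.476,-.2678),1.57,'r1.png',z=.25); o=ortho(c,(.476,-.2678),.037); print(bot.spot_point('wrist','stamp_round_mid')[:1])
cv2.imwrite('pics/r1o.png',np.hstack([c['img'],cv2.resize(o,(420,420))])[:,180:,::-1])
E
```

```text
grab w 0.024 [0.6 0.8 5.5]
down w 0.0238 [-0.6 -0.5 -0.7] [ 0.476  -0.2678  0.0551]
t 14.6583
[{'location': [293.5, 213.7], 'confidence': 0.84}]
```

View pics/r1o.png

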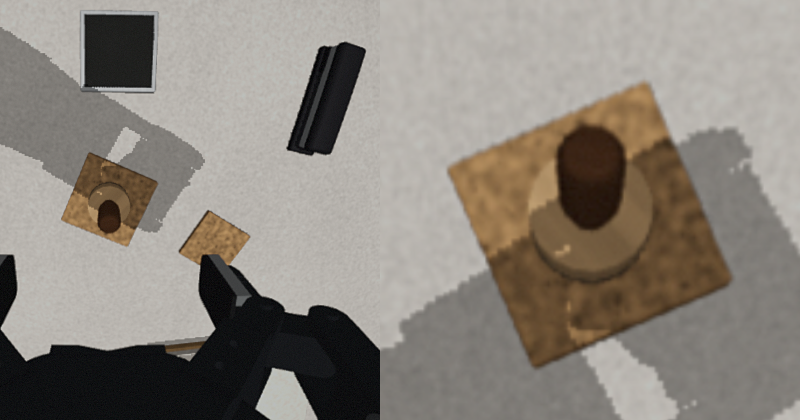

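Round stamp stands upright and centred on the larger cork (picture about (108,205)). Next: square, then long, checking each.

Run:
```python
from h import *
xs=(.4874,-.0827)
pick((.5508,.0695),90); place(xs,113.3)
c=look(xs,1.57,'s1.png')
for z,fn in ((.037,wood),(.014,black)): print(rect(fn(ortho(c,xs,z)),xs)[1])
xl=(.5441,.0776); o=ortho(c,xl,.014); print('longpad',rect(black(o),xl)[1])
cv2.imwrite('pics/s1o.png',np.hstack([c['img'],cv2.resize(ortho(c,xs,.037),(420,420))])[:,180:,::-1])
```

```text
grab w 0.0242 [-0.2  0.4  3.8]
down w 0.024 [ 0.7 -0.5 -0.8] [ 0.4875 -0.0827  0.0551]
t 23.725
{'c': (0.4811, -0.0835), 'long': 0.0517, 'short': 0.0368, 'deg': 87.4, 'circ': ((0.4806, -0.0832), 0.0618)}
{'c': (0.4873, -0.0826), 'long': 0.0809, 'short': 0.0798, 'deg': -0.6, 'circ': ((0.4872, -0.0824), 0.1117)}
longpad {'c': (0.5447, 0.0779), 'long': 0.1183, 'short': 0.0578, 'deg': -6.8, 'circ': ((0.5444, 0.0781), 0.13)}
```

View pics/s1o.png

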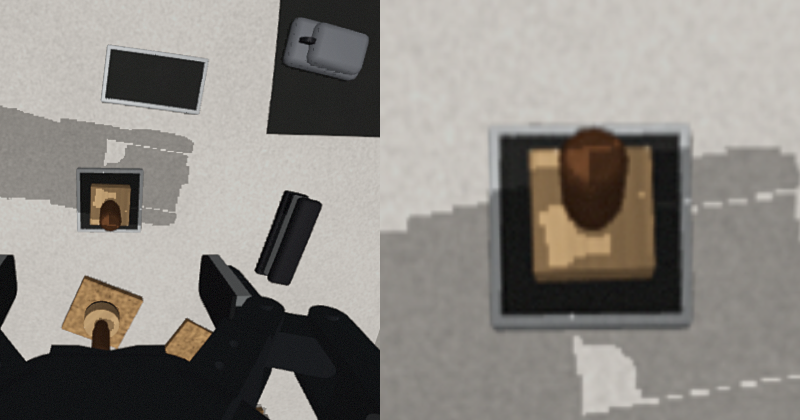

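Square stamp stands centred on the square pad (foot centre within about 1 mm, yaw within about 2°). Next: long.

Run:
```python
from h import *
xl=(.5445,.0778); xr=(.550,.3027)
pick((.558,.3067),90); place(xl,90-25.2)
c=look(xr,1.57,'l1.png'); o=ortho(c,xr,.014); print('roundpad',rect(black(o),xr)[1])
c=look(xl,1.57,'l2.png')
for z,fn in ((.037,wood),(.014,black)): print(rect(fn(ortho(c,xl,z)),xl)[1])
xk=(.476,-.2678); c2=look(xk,1.57,'r2.png')
cv2.imwrite('pics/l1o.png',np.hstack([cv2.resize(ortho(c,xl,.037),(400,400)),cv2.resize(ortho(c2,xk,.037),(400,400))])[:,:,::-1])
```

```text
grab w 0.0239 [0.2 0.4 1.8]
down w 0.0242 [-0.8 -0.4 -0.1] [0.5446 0.0778 0.0552]
t 33.25
roundpad {'c': (0.55, 0.303), 'long': 0.088, 'short': 0.0875, 'deg': 0.0, 'circ': ((0.55, 0.3027), 0.0889)}
{'c': (0.5439, 0.0777), 'long': 0.0792, 'short': 0.0288, 'deg': -7.6, 'circ': ((0.544, 0.077), 0.0826)}
{'c': (0.5441, 0.0774), 'long': 0.1189, 'short': 0.0586, 'deg': -6.9, 'circ': ((0.5441, 0.0776), 0.1308)}
```

View pics/l1o.png

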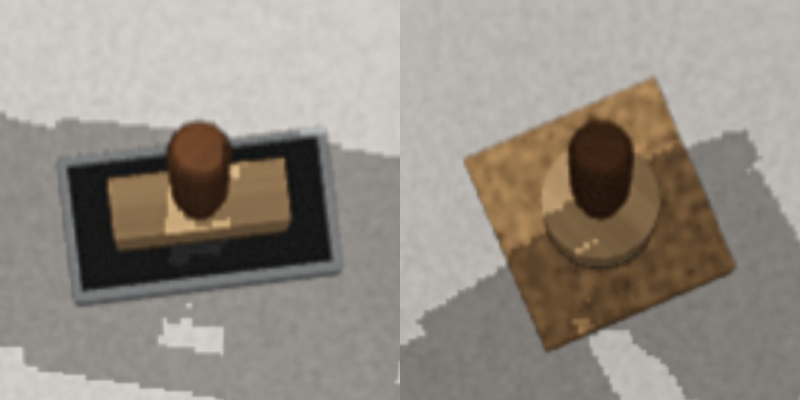

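Long stamp is centred and aligned to its pad (under 1 mm, under 1°). The round stamp is still at the cork's centre. Last move: round → round pad.

Run:
```python
from h import *
xr=(.550,.303)
pick((.476,-.2675),90); place(xr,90)
c=look(xr,1.57,'f1.png'); w=wood(ortho(c,xr,.037)); print(rect(w,xr)[1], rect(black(ortho(c,xr,.014)),xr)[1])
bot.move_to([.35,.0,.35],quat(1.57)); t=cap('top','f_top.png'); s=cap('scene','f_sc.png')
print(bot.observe()['time_s'],bot.observe()['contact_force'])
for n,cc in (('top',t),('scene',s)):
  for k in ('stapler','mouse','pen_cup'): print(n,k,[world(cc,r['location'],0).round(3) for r in bot.spot_point(n,k)[:1]])
a=cv2.resize(ortho(c,xr,.037),(400,400)); b=cv2.resize(s['img'][140:300,80:440],(800,356))
d=cv2.resize(t['img'][130:290,120:280],(400,400))
cv2.imwrite('pics/f.png',cv2.resize(np.vstack([np.hstack([a,d]),b])[:,:,::-1],(634,600)))
```

```text
grab w 0.0242 [0.7 0.3 4.8]
down w 0.0241 [-0.1 -0.3 -1.5] [0.55   0.303  0.0551]
t 45.9083
{'c': (0.5518, 0.3078), 'long': 0.0535, 'short': 0.0384, 'deg': -17.4, 'circ': ((0.5503, 0.3029), 0.0544)} {'c': (0.55, 0.3044), 'long': 0.0882, 'short': 0.0853, 'deg': 1.0, 'circ': ((0.55, 0.3027), 0.089)}
48.0333 [ 1.04902674 -0.00475515  0.2043844 ]
top stapler [array([ 0.739, -0.138,  0.   ])]
top mouse [array([0.76, 0.11, 0.  ])]
top pen_cup [array([0.569, 0.498, 0.   ])]
scene stapler [array([ 0.733, -0.139,  0.   ])]
scene mouse [array([0.78 , 0.115, 0.   ])]
scene pen_cup [array([0.555, 0.508, 0.   ])]
```

View pics/f.png

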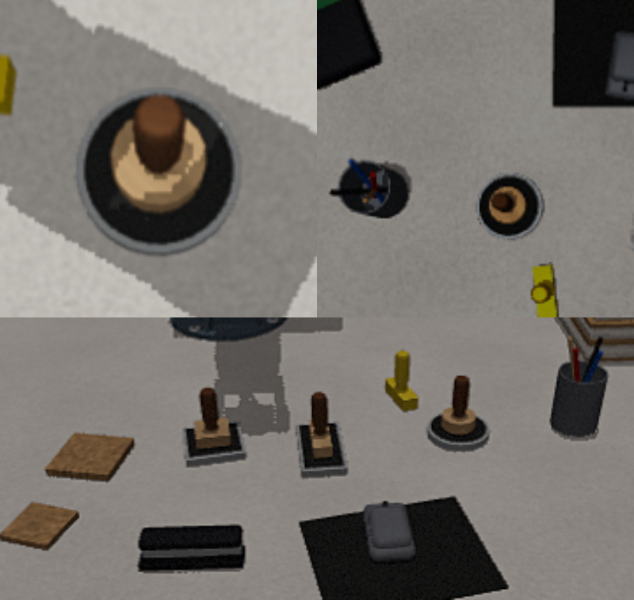

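All three stamps stand upright on matching pads, and the cork rest is empty. The bystanders haven't moved, and the arm is clear.

```bash
python3 -c "
from station import bot
print(bot.finish_job())"
```

```text
the job is handed in; nothing more can be done
None
```

All three stamps are back upright on their matching pads, and the job is handed in at about 48 s of the 91 s allowed. I parked the round stamp on the larger cork, moved square → square pad and long → long pad, then brought the round one to the round pad.

The last wrist-camera checks (camera calibration good to about 2 mm) showed:

| Stamp | Distance off pad centre | Angle off pad |
|---|---|---|
| Round | under 1 mm | – |
| Square | about 1 mm | about 2° at most |
| Long | under 1 mm | 0.7° |

- **Square stamp:** its handle and shadow hid part of the foot, so the automatic fit was cut short (52 x 37 mm, centred about 6 mm off). I took its position from the rectified picture instead, so it is the least certain of the three.
- **Stapler, mouse and pen cup:** their estimated positions stayed within about 1 cm of the start in both cameras, which is about how far the two cameras differ from each other. They look unmoved in the pictures, and the yellow stamp and the smaller cork look untouched too.
- **Grip reading:** the gripper showed about 24 mm on the 26 mm handles each time, but every hold was steady. The force readings I took, just after each grasp and at each set-down, were under 6 N.

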